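# Box the clean cups and draw out the counter brush

### The job

The counter is about to be swept: push the lid of the freshly filled cup box fully shut so that no grounds get onto the clean cups. Then take the telescoping brush by its handle with the orange release button squeezed in, pull the handle out to its second stop (all the way) while the rest holds the head back, lift the brush out of the rest and finish holding it in the gripper, still fully extended, about level, with the bristles a good 10 cm above the counter; leave everything else on the counter as it stands.

Things in the scene. Friction and masses are not known exactly. Their poses are not given: they have to be found in the camera images.
- cup_box: open steel box screwed to the counter, 170 mm (its x) by 220 mm (its y) by 90 mm tall, holding six espresso cups below its rim; origin under its centre, z up; the lid's hinge runs along its y on the +x rim
- cup_lid (a joint): hinge of the cup box's grey lid (170 by 220 by 8 mm plate), rad: 0 = shut flat on the box, 1.57 = upright, grows as it opens. Starts half open, 0.8 to 1.25. The hinge is stiff: the lid stays where it is left and needs about 1 to 2 N at its free edge to move
- cup_lid_hinge (a point): middle of the lid's hinge line, at the underside of the lid, 85 mm along +x of the cup box's centre and 90.5 mm above the counter; its frame turns with the lid: its -x runs along the lid to the free edge 170 mm away, its y along the hinge, its z is the lid's outward normal (up when shut)
- cup_lid_handle (a point): end of the lid's black knob, which stands 43 mm proud of the lid's underside (35 mm of its outer face), 140 mm from the hinge, on the lid's centre line
- rest: steel brush rest screwed to the counter: 6 mm base plate, x -22 to 93 mm, 70 mm wide; at x = 0 a fork (8 mm thick, 50 mm wide, tops at 100 mm) with a 15 mm slot open upwards for the brush's rod; at x = 65 mm a saddle (10 mm thick, 41 mm wide, tops at 77 mm) under the handle. Origin under the fork, x the pulling direction, z up. The brush lifts out upwards, best after easing the pull by 3 to 4 mm
- brush: loose telescoping brush, about 145 g, lying in the rest, parallel to it. Origin on the rod's axis, in the fork at the start, 80 mm above the counter; x along the rod to the handle's rear end, z up. Rod 13 mm thick; black 26 mm collar, x -26 to -6 mm, which catches behind the fork when pulled; wooden head 105 by 32 mm, x -131 to -26 mm, bristles down to z = -50 mm. Extended, it balances 110 mm along its x
- brush_grip (a joint): how far the handle is drawn out of the brush, m: 0 = closed (start), 0.06 = first stop (only a place where the lock catches if the button is let go there; with the button in, the handle slides past it), 0.12 = second stop, the hard end of the travel. It slides with 2.5 N of friction and stays where it is. With the button out, a pin locks it at each stop (1 to 2 mm of play)
- grip_point (a point): point on the teal handle's middle axis, beside the orange button; moves with the handle; axes as the brush's. The handle is a bar 26 mm wide (y), 30 mm tall (z), from 106 mm before this point (-x) to 64 mm behind it. At the start the point lies 120 mm along +x of the brush's origin, 80 mm above the counter. Pinching the handle here across its y, from above, presses the button in
- brush_button (a joint): travel of the orange release button, m: 0 = out (locked), 0.004 = pressed in flush with the handle's side; unlocks from 0.003. The button (18 mm along x by 14 mm tall) stands 4 mm proud of the handle's -y side and moves to +y; about 5 N press it right in
- bristles (a point): middle of the bristles' lower tips, 78.5 mm along -x and 50 mm under the brush's origin
- tamper: coffee tamper standing on the rubber mat, black handle on a 58 mm steel foot, 92 mm tall; origin under its centre; to be left alone
- portafilter: portafilter lying flat, 74 mm steel basket 41 mm tall with a black handle 190 mm out along its +y; origin under the basket's centre; to be left alone
- milk_pitcher: steel milk pitcher, 84 mm across, 105 mm tall, handle at its +y; origin under its centre; to be left alone
- espresso_cup: red espresso cup standing on its own on the counter, 62 mm across, 55 mm tall, handle at its +y; origin under its centre; to be left alone
- syrup_bottle: amber syrup bottle, 62 mm across, 190 mm tall; origin under its centre; to be left alone
- sugar_jar: white jar with a steel cap, 90 mm across, 130 mm tall; origin under its centre; to be left alone
- saucers: stack of five saucers, 130 mm across, 49 mm tall; origin under its centre; to be left alone
Things that resemble listed ones, but are neither listed nor needed, are in the scene too. Leave any green or pink look-alike of the rest alone.

How it is judged:
On the way, in this order (a step that is already met when the one before it is completed fails the run):
1. the cup box's lid is shut (value of joint cup_lid below 0.05 rad), for 0.2 s.
2. the brush's release button is squeezed in by the fingers (value of joint brush_button above 0.003 m and contact force between the fingers and brush above 2 N), for 0.2 s.
3. the handle is drawn out to the second stop (value of joint brush_grip above 0.114 m), for 0.2 s.
At the end, for the whole second after the job is handed in: The lid is shut (within 0.06 rad); the fingers hold the brush, its handle at the second stop (drawn at least 112 of 120 mm), the brush touching neither rest nor box, bristles at least 85 mm and the handle at least 130 mm above the counter, level within 25 degrees, still (value of joint cup_lid below 0.06 rad and value of joint brush_grip above 0.112 m and contact force between the fingers and brush above 2 N and contact force between brush and rest below 0.05 N and contact force between brush and cup_box below 0.05 N and height (world z) of bristles above 0.085 m and height (world z) of grip_point above 0.13 m and angle between brush's own z axis and vertical below 0.44 rad and linear speed of brush below 0.03 m/s); the arm keeps its last pose, push and grip.
It fails at once if a bystander was moved (more than 30 mm) or tipped (distance of any of tamper, portafilter, milk_pitcher, espresso_cup, syrup_bottle, sugar_jar, saucers from where it was at the start of the episode above 0.03 m or angle between any of tamper, portafilter, milk_pitcher, espresso_cup, syrup_bottle, sugar_jar, saucers's own z axis and vertical above 0.35 rad).
It also fails if it takes over 58 s, if anything falls off the work surface, if the arm or the gripper's body presses on something with over 40 N, if the wrist force passes 120 N, or if a joint passes its speed limit or range.

### The arm

A 7-joint arm with a two-finger parallel gripper is mounted at the origin on the work surface. World frame = base frame: x ahead of the robot, y to its left, z up, the work surface at z = 0. Lengths are in m, angles in rad, forces in N, time in s.
With the tool pointing down it reaches from about 0.4 to 0.85 m from the base axis. Payload 6.9 kg.
Tool frame: the origin (TCP) lies midway between the tips of the shut fingers; the grasp point (between the pads) lies behind it (ctrl.pinch_z is the z of the grasp point in the tool frame, in m); z points along the fingers, y is the line along which they close (so a half turn about z gives the same grasp; the last joint's range is limited). The gripper opens to 85 mm and grips with 20 to 120 N. Pads are 22 mm wide; open, the fingers measure 114 mm over their backs; the gripper's body (76 mm by 85 mm) begins 54 mm behind the grasp point. The pads swing forward as they close: fully open they stand 13 mm farther back than shut.
Start: joints at [1.429, 0.507, -0.238, 1.5, 0.126, 1.149, -0.155], TCP at [0.153, -0.606, 0.231] pointing down, gripper open.
Joint ranges: [-3.08, 3.08], [-0.24, 2.05], [-1.43, 1.35], [0, 2.5], [-1.52, 4.66], [0.17, 1.96], [-2.89, 2.89]. Speed limits (rad/s): [2.39, 2.39, 3.14, 3.14, 3.14, 3.14, 3.14].

### API

Orientations are given as a unit quaternion [w, x, y, z].
In Python, from station import ctrl, get_state, vision, ticket, models gives the robot as it stands. Calls block until the motion is done:
- ctrl.movep(position, orientation): joint-space move of the TCP to a pose.
- ctrl.movel(position, frame=None, max_speed=0.15): straight line of the TCP; frame=None keeps the orientation; max_speed is the mean speed in m/s.
- ctrl.set_joints(angles): joint-space move.
- ctrl.ungrasp() and ctrl.close_gripper(force=None): open the fingers fully, or close them until they stop; force is the grip in N (None keeps the last).
- ctrl.pause(seconds).
- ctrl.ik(position, orientation): joint angles nearest the present ones, or None.
- get_state(): the state.
- vision.grab_frame(name): name is "side" or "top"; returns (picture, depth): 420x560x3 uint8, blue, green, red; 420x560 float32, m along the optical axis (not along the pixel's ray), 0 where there is no reading.
- vision.camera_info(name): a dict with "mtx" (3x3 intrinsics, pixels), "dist_coeffs" ([k1, k2, p1, p2, k3] as OpenCV has them; the pictures are not rectified), "R" (3x3) and "t" (3): a world point X has camera coordinates R X + t. Camera axes: x right, y down, z forward; pixel columns grow to the right and rows downward; lengths in m; the calibration is good to about 2 mm. A picture is of the moment at which its call begins. camera_info takes no time and is no camera call.
A pose or a line that the arm cannot do raises ctrl.Unreachable and nothing moves.
- ticket.close_job(): hands the job in; it is judged then, once.
Trained networks look in the newest picture that a camera, given by its name, has taken for a name from the list of things; names that differ only in an ending like _2 or _b are one class to them, and where a whole thing is asked for, a point or a joint stands for the part that bears it (a point fixed in the world has none). Each returns a list of dicts, best first, with "p" (0 to 1); they miss things now and then, are a little off and sometimes report something else, mostly with a low value. They report only what shows in the picture. A call takes as long as a camera call. They do not tell look-alikes from the thing itself.
- models.recognise(camera, target): "point" ([column, row] in pixels, amid what is visible of it).
- models.masks_of(camera, target): "mask" (420x560 bool, what is visible of it) and "point" ([column, row] in pixels, amid what is visible of it).
The state is a dict: "time": time; "qpos": joint angles; "qd": joint speeds; "tau": joint torques, N m; "tcp_pos": TCP position; "eef_rot": TCP orientation; "contact_force": force on the tool from outside, world axes, zero at the start; "wrist_torque": the same for the moment, N m; "width": finger opening in m; "gripper_force": force on a finger pad.
Only numpy, scipy, OpenCV 4.12 (cv2) and the standard library are available. Lean on these libraries where they do the work, as an engineer would, in place of code of your own. Each camera call takes 0.05 s, during which the arm holds its last target. There are 200 camera calls.

## Working session

There is one attempt and no reset: what is moved stays moved. The work goes in short steps, each a Python script; the robot and the scene stay as the last script left them, time stands still between calls to the robot, and variables do not carry over. Pictures are saved under pics/ and viewed, at most 10 in all, crops included, and the job is handed in when it is done.

```bash
ls; mkdir -p pics
cat > h.py <<'E'
import numpy as np, cv2
from station import ctrl,get_state,vision,ticket,models
def cloud(name,depth):
    c=vision.camera_info(name);K=np.array(c["mtx"]);d=np.array(c["dist_coeffs"],float)
    v,u=np.mgrid[0:420,0:560]
    n=cv2.undistortPoints(np.stack([u,v],-1).reshape(-1,1,2).astype(float),K,d).reshape(420,560,2)
    P=np.dstack([n*depth[...,None],depth])
    return (P-np.array(c["t"]).ravel())@np.array(c["R"])
E
python3 - <<'E'
from h import *
for n in("side","top"):
    im,d=vision.grab_frame(n);cv2.imwrite(f"pics/{n}0.png",im);W=cloud(n,d);np.save(f"{n}0.npy",np.where(d[...,None]>0,W,np.nan))
    for t in("cup_box","cup_lid","rest","brush","grip_point","tamper","portafilter","milk_pitcher","espresso_cup","syrup_bottle","sugar_jar","saucers","cup_lid_handle"):
        for r in models.masks_of(n,t)[:2]:
            m=r["mask"]&(d>0);P=W[m]
            print(n,t,round(r["p"],2),np.round(r["point"]),m.sum(),np.round(np.percentile(P,[5,50,95],axis=0),3).tolist() if len(P) else "")
print(ctrl.pinch_z,get_state())
E
```

```text
pics
side cup_lid 0.73 [284.  98.] 420 [[0.524, -0.431, 0.101], [0.566, -0.328, 0.218], [0.613, -0.235, 0.241]]
side rest 0.95 [266. 228.] 680 [[0.492, 0.05, 0.003], [0.513, 0.084, 0.009], [0.54, 0.139, 0.094]]
side rest 0.9 [351. 152.] 724 [[0.28, -0.394, 0.001], [0.309, -0.312, 0.033], [0.342, -0.244, 0.092]]
side brush 0.59 [260. 215.] 1180 [[0.478, -0.055, 0.046], [0.522, 0.091, 0.09], [0.563, 0.226, 0.096]]
side brush 0.22 [251. 371.] 1310 [[0.394, 0.48, 0.008], [0.416, 0.509, 0.124], [0.446, 0.526, 0.191]]
side grip_point 0.65 [244. 230.] 711 [[0.515, 0.071, 0.074], [0.542, 0.158, 0.093], [0.567, 0.231, 0.096]]
side tamper 0.56 [190. 208.] 406 [[0.713, 0.059, 0.009], [0.731, 0.082, 0.029], [0.756, 0.097, 0.095]]
side portafilter 0.75 [164. 253.] 1186 [[0.708, 0.185, 0.008], [0.758, 0.241, 0.04], [0.801, 0.369, 0.047]]
side milk_pitcher 0.67 [230. 158.] 1070 [[0.628, -0.164, 0.01], [0.678, -0.109, 0.066], [0.722, -0.082, 0.103]]
side espresso_cup 0.67 [306. 221.] 632 [[0.366, -0.0, 0.002], [0.398, 0.038, 0.03], [0.444, 0.058, 0.055]]
side syrup_bottle 0.76 [251. 373.] 1313 [[0.3
[... 2454 characters left out ...]
9,  0.50750333, -0.23762807,  1.50023342,  0.12567936,
        1.14892464, -0.15482275]), 'qd': array([ 2.15454262e-03, -1.22955389e-03,  8.48596260e-04, -8.82425171e-04,
        1.98235499e-03, -7.61525745e-05,  1.99701695e-04]), 'tau': array([ 5.98884952e-06, -6.20353103e+01, -2.18473077e+00, -2.49961209e+01,
        1.39386536e-02,  2.31576814e-03, -2.71481201e-05]), 'tcp_pos': array([ 0.15267802, -0.60602543,  0.23126231]), 'eef_rot': array([-4.75732042e-05,  9.92397183e-01,  1.23076520e-01,  1.17469330e-05]), 'contact_force': array([ 0.33633024,  0.35763025, -0.56351416]), 'wrist_torque': array([-0.03744828, -0.01651825, -0.03152292]), 'gripper_force': 0.0, 'width': 0.08583107518631136}
```

View pics/side0.png

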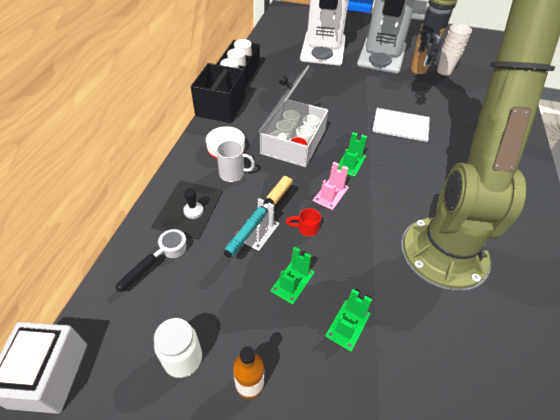

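View pics/top0.png

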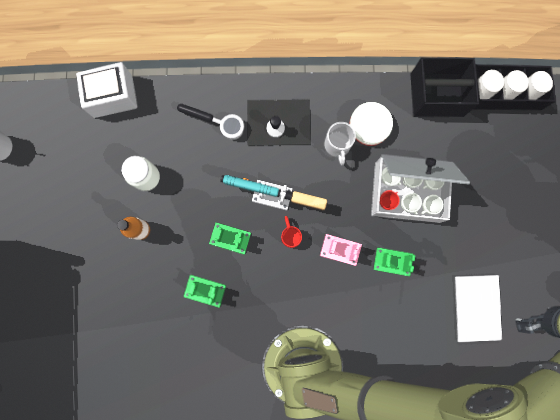

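The top view shows the box and its raised lid at (415,189), with the knob at (430,165). The brush in the grey rest is at (273,191), with the teal handle pointing left (+y) and the wooden head on the right. The green and pink rests are decoys. Next I fit the lid plane and the brush axis.

Run:
```python
from h import *
for n in("top","side"):
    W=np.load(n+"0.npy");im=cv2.imread(f"pics/{n}0.png");hsv=cv2.cvtColor(im,cv2.COLOR_BGR2HSV)
    P=W.reshape(-1,3);x,y,z=P.T
    # teal handle
    H=hsv.reshape(-1,3)
    m=(H[:,0]>82)&(H[:,0]<102)&(H[:,1]>90)&(z>.085)&(z<.105)&(abs(x-.54)<.07)&(y>.03)&(y<.26)
    Q=P[m];c=np.median(Q,0);u=np.linalg.svd(Q[:,:2]-Q[:,:2].mean(0))[2][0];u*=np.sign(u[1]);s=(Q[:,:2]-Q[:,:2].mean(0))@u
    print(n,"handle",m.sum(),Q.mean(0).round(4),u.round(3),np.degrees(np.arctan2(u[1],u[0])).round(1),"ends",[(Q[:,:2].mean(0)+u*q).round(4).tolist() for q in np.percentile(s,[0.5,99.5])],np.percentile(s,[.5,99.5]).round(3),"z",np.median(Q[:,2]).round(4))
    m=(z>.05)&(z<.105)&(H[:,0]>10)&(H[:,0]<28)&(H[:,1]>90)&(abs(x-.5)<.06)&(y>-.1)&(y<.09)
    Q=P[m];s=(Q[:,:2]-c[:2])@u;print("wood",m.sum(),Q.mean(0).round(4),(c[:2]+u*np.percentile(s,[1])).round(4),np.percentile(s,[1,99]).round(3))
    # lid: RANSAC-like plane fit
    m=(z>.115)&(z<.25)&(x>.48)&(x<.65)&(y>-.48)&(y<-.2)
    Q=P[m]
    for k in range(8):
        cc=Q.mean(0);nn=np.linalg.svd(Q-cc,full_matrices=False)[2][2];nn*=np.sign(nn[2]);r=(Q-cc)@nn;Q=Q[abs(r)<max(.003,1.5*r.std())]
    hd=nn[:2]/np.linalg.norm(nn[:2]);hy=np.array([-hd[1],hd[0]]);th=np.arctan2(np.linalg.norm(nn[:2]),nn[2])
    print(n,"lid",len(Q),"rms",r.std().round(4),cc.round(4),"angle",th.round(3),"yaw",np.degrees(np.arctan2(hd[1],hd[0])).round(1),"ext along y",np.percentile(Q[:,:2]@hy,[.5,99.5]).round(3),"along x",np.percentile(Q[:,:2]@hd,[.5,99.5]).round(3),"z",np.percentile(Q[:,2],[.5,99.5]).round(3))
    # x_h at top-face for z=.0905+.008*cos
    d=cc[:2]@hd;print("face x at z=.0905:",d+(cc[2]-.0905)*nn[2]/np.linalg.norm(nn[:2]))
    # rim
    m=(z>.084)&(z<.096)&(x>.42)&(x<.63)&(y>-.48)&(y<-.2)
    r=cv2.minAreaRect(P[m][:,:2].astype(np.float32));print("rim",m.sum(),r)
```

```text
top handle 460 [0.5422 0.1501 0.0942] [0.271 0.963] 74.3 ends [[0.5196, 0.0699], [0.5643, 0.2287]] [-0.083  0.082] z 0.0941
wood 97 [ 0.4913 -0.0243  0.0855] [ 0.4799 -0.0713] [-0.23  -0.126]
top lid 1182 rms 0.0012 [ 0.563  -0.3407  0.1874] angle 1.039 yaw -7.6 ext along y [-0.376 -0.156] along x [0.568 0.645] z [0.117 0.243]
face x at z=.0905: 0.6599231211650187
rim 312 ((0.5285247564315796, -0.3395942449569702), (0.22330103814601898, 0.17650410532951355), 83.54794311523438)
side handle 523 [0.542  0.1541 0.0934] [0.262 0.965] 74.8 ends [[0.519, 0.0692], [0.5623, 0.2288]] [-0.088  0.077] z 0.0938
wood 335 [ 0.4938 -0.0177  0.0862] [ 0.4807 -0.07  ] [-0.235 -0.131]
side lid 240 rms 0.0013 [ 0.5602 -0.3159  0.1971] angle 1.021 yaw -6.2 ext along y [-0.393 -0.17 ] along x [0.561 0.64 ] z [0.117 0.242]
face x at z=.0905: 0.6562954701988599
rim 282 ((0.5268805027008057, -0.3399432897567749), (0.2254805564880371, 0.17254091799259186), 82.77921295166016)
```

```bash
cat >> h.py <<'E'
def quat(yaw): # tool down, tool x at yaw (deg); tool y at yaw-90
    a=np.radians(yaw)/2;return np.array([0,np.cos(a),np.sin(a),0])
E
python3 - <<'E'
from h import *
y=np.radians(-7);hd=np.array([np.cos(y),np.sin(y),0]);hy=np.array([-hd[1],hd[0],0]);Z=np.array([0,0,1.])
hinge=np.array([.528,-.340,.0905])+.085*hd
def face(th,r=.155,off=0,s=.06): return hinge+s*hy+r*(-np.cos(th)*hd+np.sin(th)*Z)+(.008+off)*(np.sin(th)*hd+np.cos(th)*Z)
q=quat(-7)
ctrl.close_gripper(30)
p=face(1.15,off=.03);ctrl.movep(p+[0,0,.10],q);ctrl.movel(p)
print(get_state()["time"],p)
for th in np.arange(1.0,-.01,-.1):
    ctrl.movel(face(th),max_speed=.1);s=get_state();print(round(th,2),s["contact_force"].round(1))
for dz in(.002,.004,.006):
    if -s["contact_force"][2]>8 or s["contact_force"][2]>8: break
    ctrl.movel(face(0)-[0,0,dz],max_speed=.02);s=get_state();print(dz,s["contact_force"].round(1),s["tcp_pos"].round(4))
print(s["time"])
E
```

```text
4.9833 [ 0.59126147 -0.28731694  0.24750093]
1.0 [-0.6 -0.2 -0.4]
0.9 [ 0.4 -0.9  0.3]
0.8 [ 0.7  0.8 -0.3]
0.7 [-0.1  0.4  0.2]
0.6 [ 0.7  0.  -0.5]
0.5 [ 1.2 -0.3  0.2]
0.4 [0.1 0.3 0.3]
0.3 [0.7 0.3 0.2]
0.2 [0.1 0.3 0.2]
0.1 [-0.1  0.6 -0.3]
0.0 [ 0.6 -0.2 -1. ]
0.002 [-3.4  3.1 16.4] [ 0.4662 -0.2721  0.0983]
9.0
```

```bash
python3 - <<'E'
from h import *
p=get_state()["tcp_pos"];ctrl.movel(p+[0,0,.15],max_speed=.25);ctrl.ungrasp()
g=np.array([.5470,.169,.058])
q0=get_state()["qpos"]
best=None
for yw in(74.5,-105.5):
    a=[ctrl.ik(g+o,quat(yw)) for o in([0,0,.14],[0,0,0],[.032,.116,0],[.032,.116,.12])]
    print(yw,[None if j is None else np.round(j,2) for j in a])
    if all(j is not None for j in a):
        c=abs(a[0]-q0).max()
        if best is None or c<best[0]:best=(c,yw)
print(best)
ctrl.movep(g+[0,0,.14],quat(best[1]))
for n in("top","side"):
    im,d=vision.grab_frame(n);cv2.imwrite(f"pics/{n}1.png",im)
    W=cloud(n,d);P=W[d>0];m=(abs(P[:,0]-.528)<.12)&(abs(P[:,1]+.34)<.13)&(P[:,2]>.06)
    print(n,"box z pct",np.percentile(P[m][:,2],[5,50,95,99]).round(3))
print(get_state()["time"])
E
python3 -c "
import cv2,numpy as np
a=cv2.imread('pics/top1.png')[80:280,180:480];b=cv2.imread('pics/side1.png')[80:280,180:480]
cv2.imwrite('pics/c1.png',cv2.resize(np.vstack([a,b]),None,fx=1.5,fy=1.5))"
```

```text
74.5 [array([ 0.14,  0.53, -0.77,  1.69,  0.41,  1.09, -1.02]), array([ 0.02,  0.67, -0.58,  1.85,  0.5 ,  0.77, -1.1 ]), array([-0.16,  0.76, -0.59,  1.64,  0.51,  0.9 , -1.22]), array([-0.05,  0.68, -0.81,  1.51,  0.52,  1.17, -1.22])]
-105.5 [array([ 0.35,  0.7 , -1.23,  1.69,  0.69,  1.26,  1.84]), array([-0.95,  0.93,  1.15,  1.86, -0.99,  1.07, -2.8 ]), array([ 0.11,  1.  , -1.23,  1.64,  0.99,  1.24,  1.54]), array([ 0.11,  0.84, -1.23,  1.51,  0.8 ,  1.36,  1.69])]
(np.float64(0.5654108383581599), 74.5)
top box z pct [0.09  0.098 0.104 0.14 ]
side box z pct [0.069 0.098 0.101 0.14 ]
12.2917
```

View pics/c1.png

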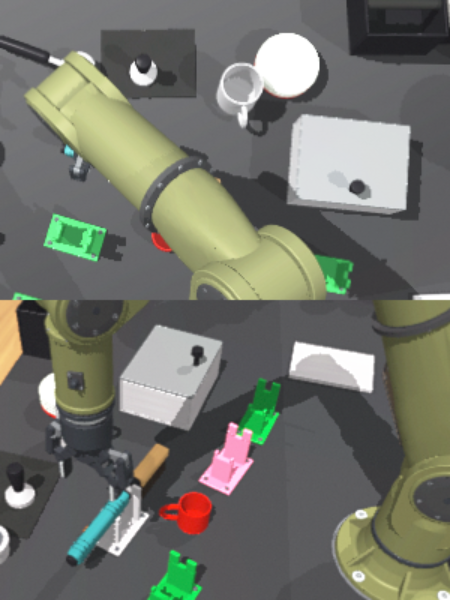

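The lid is flat on the box at 98 mm and the gripper is straddling the handle. Next I descend, squeeze and pull.

Run:
```python
from h import *
g=np.array([.5470,.169,.058]);u=np.array([np.cos(np.radians(74.5)),np.sin(np.radians(74.5)),0])
ctrl.movel(g,max_speed=.1);print(get_state()["contact_force"].round(1))
ctrl.close_gripper(50);ctrl.pause(.4);s=get_state();print(s["width"],s["gripper_force"],s["contact_force"].round(1),s["tcp_pos"].round(4))
if .022<s["width"]<.034:
    for L in(.03,.06,.09,.112,.116,.119,.122,.124):
        ctrl.movel(g+L*u,max_speed=.06);s=get_state();f=s["contact_force"];print(L,(f@u).round(1),f.round(1),(s["tcp_pos"]-g).round(4),round(s["width"],4))
        if abs(f@u)>15:break
print(get_state()["time"])
for n in("top","side"):
    im,d=vision.grab_frame(n);cv2.imwrite(f"pics/{n}2.png",im)
a=cv2.imread("pics/top2.png")[100:300,180:400];b=cv2.imread("pics/side2.png")[120:320,160:380]
cv2.imwrite("pics/c2.png",cv2.resize(np.hstack([a,b]),None,fx=1.8,fy=1.8))
```

```text
[-0.2  0.2  0.3]
0.025538725416165788 50.806400030851364 [ 0.6 -1.   3.3] [0.5473 0.169  0.0581]
0.03 -1.7 [-0.1 -1.7  1.9] [ 0.0077  0.0289 -0.0002] 0.0255
0.06 -0.8 [-0.1 -0.8 -1.7] [ 0.0161  0.0586 -0.    ] 0.0254
0.09 0.2 [ 0.2  0.1 -1. ] [0.0242 0.0878 0.0002] 0.0257
0.112 0.5 [-0.6  0.7 -1.8] [3.000e-02 1.091e-01 1.000e-04] 0.0256
0.116 -0.0 [ 0.3 -0.1 -0.5] [3.110e-02 1.122e-01 1.000e-04] 0.0255
0.119 -1.6 [-0.7 -1.4 -0.8] [ 3.180e-02  1.146e-01 -1.000e-04] 0.0254
0.122 -1.9 [-0.6 -1.8 -0.7] [ 3.260e-02  1.177e-01 -1.000e-04] 0.0252
0.124 -6.4 [-0.9 -6.4 -1.5] [ 0.0329  0.1177 -0.0006] 0.0256
18.2833
```

View pics/c2.png

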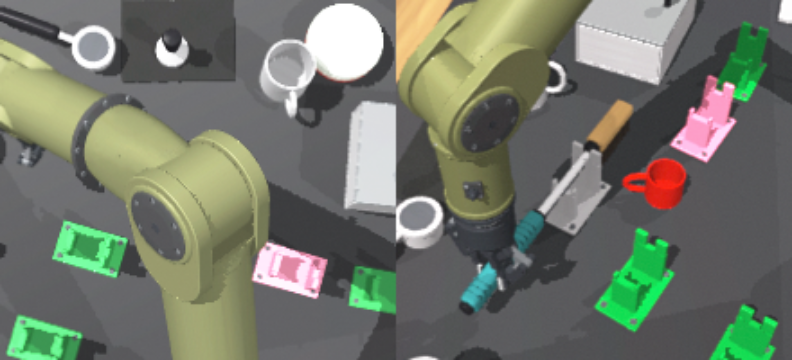

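The side view shows the rod well drawn out, with the head still behind the fork. The force rises at about 0.123 m. I pull slightly harder to confirm the stop, then ease off and lift.

Run:
```python
from h import *
g=np.array([.5470,.169,.058]);u=np.array([np.cos(np.radians(74.5)),np.sin(np.radians(74.5)),0])
for L in(.126,.128,.130):
    ctrl.movel(g+L*u,max_speed=.03);s=get_state();f=s["contact_force"];print(L,(f@u).round(1),f.round(1),((s["tcp_pos"]-g)@u).round(4))
    if abs(f@u)>14:break
ctrl.pause(.3)
ctrl.close_gripper(80);ctrl.pause(.2)
p=get_state()["tcp_pos"]-.0037*u
ctrl.movel(p,max_speed=.02);s=get_state();print("eased",s["contact_force"].round(1),s["tcp_pos"].round(4))
for h in(.015,.04,.08,.12):
    ctrl.movel(p+[0,0,h],max_speed=.05);s=get_state();print(h,s["contact_force"].round(1),s["wrist_torque"].round(2),round(s["width"],4))
ctrl.pause(.5);print(get_state()["time"])
for n in("top","side"):
    im,d=vision.grab_frame(n);cv2.imwrite(f"pics/{n}3.png",im)
    P=cloud(n,d);H=cv2.cvtColor(im,cv2.COLOR_BGR2HSV);x,y,z=P[...,0],P[...,1],P[...,2]
    m=(d>0)&(H[...,0]>10)&(H[...,0]<28)&(H[...,1]>90)&(z>.05)&(z<.3)&(abs(x-.5)<.08)&(abs(y)<.15)
    t=(d>0)&(H[...,0]>82)&(H[...,0]<102)&(H[...,1]>90)&(z>.05)&(z<.3)&(abs(x-.58)<.1)&(y>.1)&(y<.4)
    for k,q in(("wood",m),("teal",t)): print(n,k,q.sum(),np.percentile(P[q],[3,50,97],axis=0).round(3).tolist() if q.sum() else "")
a=cv2.imread("pics/top3.png")[100:300,180:400];b=cv2.imread("pics/side3.png")[120:320,160:380]
cv2.imwrite("pics/c3.png",cv2.resize(np.hstack([a,b]),None,fx=1.8,fy=1.8))
```

```text
0.126 -9.8 [-1.9 -9.6 -1.5] 0.1222
0.128 -14.4 [ -2.2 -14.4  -1.2] 0.1223
eased [ 0.2  1.1 -0.3] [0.5799 0.2837 0.0568]
0.015 [ 0.5  0.1 -1.4] [ 0.17 -0.   -0.08] 0.0249
0.04 [ 1.   0.5 -1.7] [ 0.17 -0.08 -0.05] 0.0249
0.08 [-0.3  0.7 -0.8] [0.18 0.   0.  ] 0.0253
0.12 [ 0.3  0.3 -1. ] [ 0.14 -0.11  0.  ] 0.0249
23.7333
top wood 330 [[0.478, -0.07, 0.201], [0.499, -0.013, 0.209], [0.518, 0.025, 0.214]]
top teal 0 
side wood 364 [[0.475, -0.068, 0.181], [0.494, -0.018, 0.208], [0.517, 0.024, 0.211]]
side teal 615 [[0.543, 0.187, 0.191], [0.575, 0.299, 0.211], [0.598, 0.342, 0.215]]
```

View pics/c3.png

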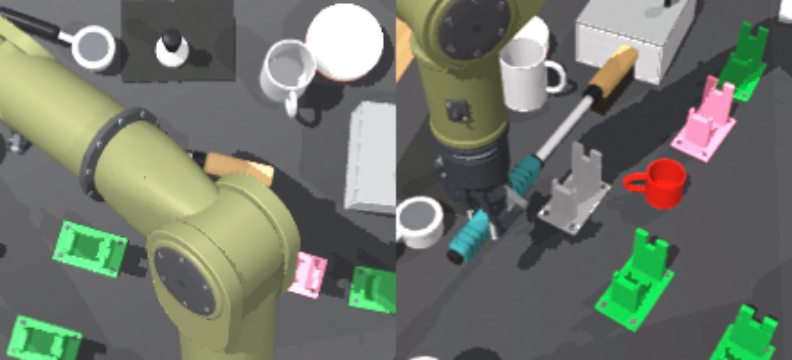

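The brush is clear of the rest, level and fully extended: head end to handle end measures about 0.43 m. The lid is still shut.

```bash
python3 -c "
from h import *
print(ticket.close_job(),get_state()['time'])"
```

```text
the job is handed in; nothing more can be done
the job is handed in; nothing more can be done
```

I handed the job in with the lid shut and the brush held level, drawn out to its second stop and clear of the rest, bristles about 14 cm above the counter by estimate; no verdict came back.

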